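# Lock the loaded shim hanger

### The arm

A 6-joint arm with a two-finger parallel gripper is mounted at the origin on the work surface. World frame = base frame: x ahead of the robot, y to its left, z up, the work surface at z = 0. Lengths are in m, angles in rad, forces in N, time in s.
With the tool pointing down it reaches from about 0.2 to 0.875 m from the base axis. Payload 3.4 kg.
Tool frame: the origin (TCP) lies at the very end of the fingers, on their centre line; the grasp point (between the pads) lies 19 mm behind it; z points along the fingers, y is the direction in which the jaws open and shut (so a half turn about z gives the same grasp; the last joint's range is limited). The gripper opens to 94 mm and grips with 3 to 60 N. Pads are 16 mm wide; open, the fingers measure 119 mm over their backs; the gripper's body (75 mm by 177 mm) begins 78 mm behind the grasp point.
Start: joints at [-1.419, 0.276, 1.505, -0, 1.361, -0.121], TCP at [0.155, -0.554, 0.174] pointing down, gripper open.
Joint ranges: [-2.89, 2.89], [-0.75, 2.08], [0.22, 2.7], [-1.18, 4.32], [0.11, 2.71], [-2.7, 2.7]. Speed limits (rad/s): [2.57, 2.57, 3.14, 3.14, 3.14, 3.14].

### API

Orientations are given as a unit quaternion [x, y, z, w].
In Python, from station import * gives the robot as it stands.
- The arm moves only by the tool send_rows, never from a script. Its argument "targets" is a list of rows, each an object with "slide": the shift along the tool's x, y, z in units of 0.02 m (1.0 is 0.02 m), a list of three; "dr": the turn, a rotation vector about the tool's x, y, z in units of 5 degrees (1.0 is 5 degrees), a list of three; "gripper": the finger opening in mm, from 0 to 94. A call has 1 to 20 rows; each row shifts and turns the commanded pose from where the row before left it, along the tool's axes as they then stand; what a row does not reach is not made up. A row lasts 1/10 s, in which the tool goes at most 50 mm and 8.59 degrees, less where a joint would pass 70% of its speed; a pose out of reach is approached as far as the arm can. A call with a number of a shift or a turn outside -1 to 1 is refused whole. A call with a gripper value outside its range is refused whole. The fingers move at their own pace and stop on an object; "squeeze" is the grip in N (left out, the last holds). Time passes only in rows, so rows that do not move let the fingers close. It gives the time, the measured TCP pose, the force and the opening at its end, in the units of the state.
- state(): the state, without advancing time (a new reading comes with each control period).
- snapshot(name): name is "side" or "top" or "wrist"; returns a dict with "img" (400x640x3 uint8, red, green, blue), "intrinsics" (3x3 intrinsics, pixels), "k1" (the pictures are not rectified: a ray, as slopes to the right and down, at radius r is drawn at 1 + k1 r^2 times it, then the intrinsics apply), "R" (3x3) and "t" (3): a world point X has camera coordinates R X + t. Camera axes: x right, y down, z forward; pixel columns grow to the right and rows downward; lengths in m; the calibration is good to about 2 mm. A picture is of the moment at which its call begins. There is no depth.
- job_done(): hands the job in, once; it reports no verdict.
The state is a dict: "clock": time; "qpos": joint angles; "joint_vel": joint speeds; "joint_efforts": joint torques, N m; "ee_pos": TCP position; "eef_rot": TCP orientation; "force": force on the tool from outside, world axes, zero at the start; "moment": the same for the moment, N m; "opening": finger opening in m.
Only numpy, scipy, OpenCV 4.12 (cv2) and the standard library are available. Lean on these libraries where they do the work, as an engineer would, in place of code of your own. Each camera call takes 0.05 s, during which the arm holds its last target.

### The job

Lock the loaded shim hanger with the closed fingers: press the oblong latch on its top fully home, then the square latch, then the round flat latch, each staying down. Do not press the domed release knob, and do not shift or lift the loose pieces lying around the hanger. Finish with the hand clear of everything.

Things in the scene. Friction and masses are not known exactly. Their poses are not given: they have to be found in the camera images.
- hanger: fixed cast iron shim hanger in two bench hooks: dark beam 420 mm long (its y) by 64 mm (its x), top 88 mm above the table; origin on the table under its middle, z up; grey shims hang on its -x face. On top, in a row at y = -120, -40, 40, 120 mm, four steel push pieces (oblong, square, round, domed) on dark collars with tops 98 mm above the table; which stands where varies
- oblong (a joint): travel of the OBLONG push latch (steel bar cap 52 mm long across the hanger by 17 mm wide, 10 mm thick), in m: 0 fully up, 0.014 fully home (hard stop). It starts 0 to 2 mm down. It slides straight down against about 6 N of friction and stays where it is left, no spring
- oblong_top (a point): centre of the top face of the oblong latch's cap, moves with it: 124 mm above the table when fully up, 110 mm when fully home (12 mm above its collar)
- square (a joint): travel of the SQUARE push latch (steel cap 28 by 28 mm, 10 mm thick), in m: 0 fully up, 0.014 fully home (hard stop). It starts 0 to 2 mm down. It slides straight down against about 6 N of friction and stays where it is left, no spring
- square_top (a point): centre of the top face of the square latch's cap, moves with it: 124 mm above the table when fully up, 110 mm when fully home (12 mm above its collar)
- round (a joint): travel of the ROUND flat push latch (steel disc cap 28 mm in diameter, 10 mm thick), in m: 0 fully up, 0.014 fully home (hard stop). It starts 0 to 2 mm down. It slides straight down against about 6 N of friction and stays where it is left, no spring
- round_top (a point): centre of the top face of the round latch's cap, moves with it: 124 mm above the table when fully up, 110 mm when fully home (12 mm above its collar)
- dome (a joint): travel of the DOMED release knob (steel mushroom head 40 mm in diameter, the tallest of the four), in m: 0 up, 0.010 fully down; a spring holds it up (about 2 N to start, 7 N fully down)
- dome_top (a point): top of the domed release knob, 138 mm above the table when up
- gauge_plate: loose silver lapped gauge plate, 75 x 50 x 10 mm, lying flat beyond the hanger; origin at the centre of its underside
- cap: loose red plastic cap, 34 mm in diameter, 24 mm high, beyond the hanger; origin at the centre of its underside
- race: loose stainless bearing race, ring 62 mm outside, 42 mm inside, 16 mm high, on the robot's side of the hanger; origin at the centre of its underside
- busbar: loose copper busbar offcut, 25 x 90 x 8 mm, on the robot's side of the hanger; origin at the centre of its underside

How it is judged:
On the way, in this order (a step that is already met when the one before it is completed fails the run):
1. the oblong latch is pressed home (value of joint oblong above 0.0115 m), for 0.2 s.
2. the square latch is pressed home (value of joint square above 0.0115 m), for 0.2 s.
3. the round latch is pressed home (value of joint round above 0.0115 m), for 0.2 s.
At the end, for the whole second after the job is handed in: the oblong, square and round latches are all down to within 2.5 mm of fully home (travel above 11.5 mm of 14), the domed knob is up (less than 4 mm down), and the gauge plate, cap, race and busbar lie still within 12 mm of where they started (value of joint each of oblong, square, round above 0.0115 m and value of joint dome below 0.004 m and not (distance of gauge_plate from where it was at the start of the episode above 0.012 m) and not (distance of cap from where it was at the start of the episode above 0.012 m) and not (distance of race from where it was at the start of the episode above 0.012 m) and not (distance of busbar from where it was at the start of the episode above 0.012 m) and linear speed of each of gauge_plate, cap, race, busbar below 0.02 m/s); the robot touches nothing.
It fails at once if the square latch pressed (over 5 mm) before the oblong one is home (value of joint square above 0.005 m and value of joint oblong below 0.0115 m).
It fails at once if the round latch pressed (over 5 mm) before the oblong and square ones are home (value of joint round above 0.005 m and value of joint any of oblong, square below 0.0115 m).
It fails at once if the domed release knob pressed (over 4 mm) (value of joint dome above 0.004 m).
It fails at once if the gauge plate, cap, race or busbar shifted or lifted by more than 12 mm (distance of any of gauge_plate, cap, race, busbar from where it was at the start of the episode above 0.012 m).
It also fails if it takes over 42 s, if anything falls off the work surface, if the arm or the gripper's body presses on something with over 40 N, if the wrist force passes 120 N, or if a joint passes its speed limit or range.

## Working session

There is one attempt and no reset: what is moved stays moved. The work goes in short steps, Python scripts to look and compute and a tool call to move; the robot and the scene stay as the last step left them, time stands still between calls to the robot, and variables do not carry over. Pictures are saved under pics/ and viewed, and the job is handed in when it is done.

Besides the shell and the picture viewer there is one more tool, called after "Call:" by a JSON object that holds its "name" and its "arguments", one argument or row to a line. send_rows: Moves the arm, as the interface text tells. Shifts and turns lie within -1 to 1; 1 stands for 0.02 m of shift or 5 degrees of turn. Its arguments: {"type":"object","properties":{"targets":{"type":"array"},"squeeze":{"type":"number"}},"required":["targets"]}

```bash
ls; mkdir -p pics
python3 - <<'E'
from station import *
import cv2
s=state();print(s)
for n in ["side","top","wrist"]:
    d=snapshot(n);cv2.imwrite(f"pics/{n}0.png",d["img"][:,:,::-1])
    print(n,d["intrinsics"],d["k1"],d["R"],d["t"])
E
```

```text
pics
{'clock': 0.0, 'qpos': array([-1.41899309e+00,  2.76567834e-01,  1.50609887e+00, -1.27428793e-05,
        1.36071007e+00, -1.20993089e-01]), 'joint_vel': array([-4.48127873e-05,  9.11536394e-04,  5.57718304e-04,  7.25416152e-04,
        1.12969763e-03, -2.58787732e-04]), 'joint_efforts': array([-2.92362944e-03, -4.04591739e+01, -2.37230176e+01,  7.00886920e-02,
        3.45279090e-02, -1.13995302e-04]), 'ee_pos': array([ 0.1548187 , -0.55312165,  0.17293395]), 'eef_rot': array([ 9.90711608e-01,  1.35976890e-01, -1.99711192e-05, -8.91857336e-04]), 'force': array([-0.12957253, -0.02781352, -0.52065815]), 'moment': array([-0.03954784,  0.03147257,  0.03972803]), 'opening': 0.0938277102433294}
side [[392.30541623   0.         316.43280206]
 [  0.         392.30541623 203.51559979]
 [  0.           0.           1.        ]] -0.07332712597001982 [[-0.99727417 -0.06968758  0.02424607]
 [-0.05587702  0.49868831 -0.86497846]
 [ 0.04818702 -0.86397547 -0.5012229 ]] [0.59969035 0.10834247 0.74416018]
top [[487.28216201   0.         315.60609166]
 [  0.         487.28216201 200.85077119]
 [  0.           0.           1.        ]] -0.049695793642066124 [[-2.94944849e-03 -9.99258793e-01  3.83818480e-02]
 [-9.96595665e-01 -2.25116098e-04 -8.24440975e-02]
 [ 8.23916297e-02 -3.84943479e-02 -9.95856317e-01]] [0.0080641  0.59066087 0.81941914]
wrist [[307.45864382   0.         322.95002583]
 [  0.         307.45864382 201.00003686]
 [  0.           0.           1.        ]] -0.04461004957626041 [[ 0.2693239  -0.96304683 -0.00233123]
 [-0.93663711 -0.26249971  0.23195866]
 [-0.223999   -0.0602885  -0.97272285]] [-0.57476202 -0.02402734  0.39173331]
```

View pics/side0.png

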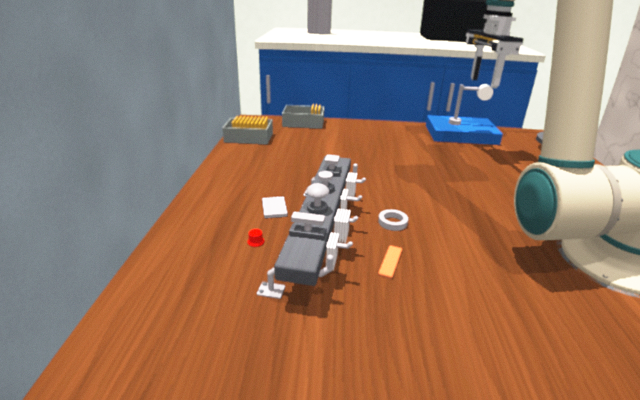

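View pics/top0.png

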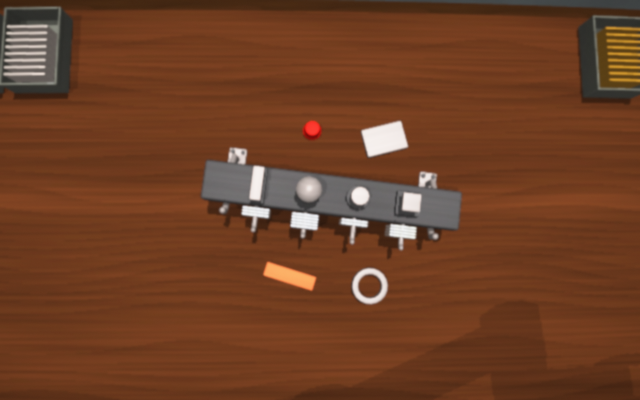

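```bash
cat > h.py <<'E'
from station import *
import numpy as np, cv2
def ray(d,px,z):
    K=d["intrinsics"];k=d["k1"]
    p=cv2.undistortPoints(np.array([[px]],float),K,np.array([k,0,0,0.]))[0,0]
    R=np.array(d["R"]);t=np.array(d["t"]);c=-R.T@t;v=R.T@np.array([p[0],p[1],1])
    return c+v*(z-c[2])/v[2]
E
python3 - <<'E'
from h import *
d=snapshot("top");im=d["img"][:,:,::-1].copy()
c=im[140:250,190:470];cv2.imwrite("pics/z1.png",cv2.resize(c,None,fx=2.8,fy=2.8,interpolation=cv2.INTER_CUBIC))
g=im[:,:,:].min(2)
m=(g>150).astype(np.uint8)
n,l,st,ce=cv2.connectedComponentsWithStats(m)
for i in range(1,n):
    x,y=ce[i]
    if st[i,4]>60 and 190<x<470 and 90<y<320: print(ce[i],st[i],ray(d,ce[i],.123))
E
```

```text
[384.08096085 138.38967972] [ 362  121   46   36 1124] [ 0.68002087 -0.09581067  0.123     ]
[237.64971751 155.11864407] [229 148  17  16 177] [0.65281796 0.13045888 0.123     ]
[256.27061856 182.53608247] [249 166  16  34 388] [0.61053637 0.10164552 0.123     ]
[424.3125   178.296875] [419 172  14  15 128] [ 0.61764305 -0.15777423  0.123     ]
[308.81408451 187.73521127] [299 178  21  21 355] [0.60264052 0.02141873 0.123     ]
[359.82442748 195.3740458 ] [351 187  18  18 262] [ 0.59095321 -0.05688805  0.123     ]
[411.39449541 201.70336391] [402 192  20  20 327] [ 0.58121474 -0.1367639   0.123     ]
[255.03472222 212.76041667] [242 206  28  25 288] [0.5643308  0.10318789 0.123     ]
[304.14051522 220.99297424] [291 212  28  25 427] [0.55174701 0.0286231  0.123     ]
[353.41013825 224.38248848] [341 218  27  25 217] [ 0.54645934 -0.04658605  0.123     ]
[402.15072464 231.97101449] [389 224  27  25 345] [ 0.53466152 -0.1215519   0.123     ]
[369.47464503 285.47261663] [353 268  34  36 493] [ 0.45381749 -0.07025547  0.123     ]
```

View pics/z1.png

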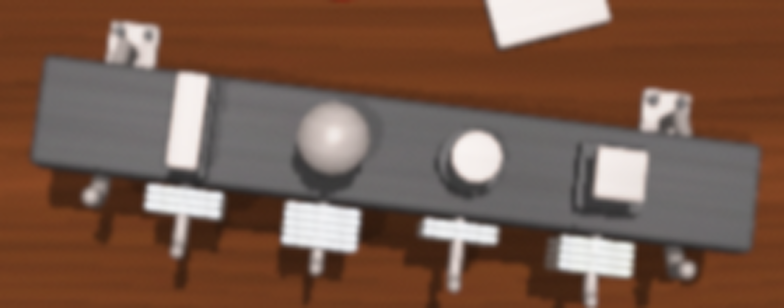

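The top view shows the oblong at (257,183), dome (309,188), round (360,195) and square (411,202). The measured spacings are 160, 80 and 240 mm, which match the given layout. Next I close the fingers and travel at z = 0.17, above everything.

Call:
{"name": "send_rows", "arguments": {
  "targets": [
    {"slide": [1,-0.8,0],"dr": [0,0,0],"gripper": 0},
    {"slide": [1,-0.8,0],"dr": [0,0,0],"gripper": 0},
    {"slide": [1,-0.8,0],"dr": [0,0,0],"gripper": 0},
    {"slide": [1,-0.8,0],"dr": [0,0,0],"gripper": 0},
    {"slide": [1,-0.8,0],"dr": [0,0,0],"gripper": 0},
    {"slide": [1,-0.8,0],"dr": [0,0,0],"gripper": 0},
    {"slide": [1,-0.8,0],"dr": [0,0,0],"gripper": 0},
    {"slide": [1,-0.8,0],"dr": [0,0,0],"gripper": 0},
    {"slide": [1,-0.8,0],"dr": [0,0,0],"gripper": 0},
    {"slide": [1,-0.8,0],"dr": [0,0,0],"gripper": 0},
    {"slide": [1,-0.8,0],"dr": [0,0,0],"gripper": 0},
    {"slide": [1,-0.8,0],"dr": [0,0,0],"gripper": 0},
    {"slide": [1,-0.8,0],"dr": [0,0,0],"gripper": 0},
    {"slide": [1,-0.8,0],"dr": [0,0,0],"gripper": 0},
    {"slide": [1,-0.8,0],"dr": [0,0,0],"gripper": 0},
    {"slide": [1,-0.8,0],"dr": [0,0,0],"gripper": 0},
    {"slide": [1,-0.8,0],"dr": [0,0,0],"gripper": 0},
    {"slide": [1,-0.8,0],"dr": [0,0,0],"gripper": 0},
    {"slide": [1,-0.8,0],"dr": [0,0,0],"gripper": 0},
    {"slide": [0,0,0],"dr": [0,0,0],"gripper": 0}
  ]
}}

```text
clock: 2.2
ee_pos: [0.4401, -0.1566, 0.1736]
eef_rot: [0.99, 0.138, 0.0, -0.0]
force: [-0.2, 0.2, 0.8]
opening: -0.0001
```

Call:
{"name": "send_rows", "arguments": {
  "targets": [
    {"slide": [0.98,-0.84,0],"dr": [0,0,0],"gripper": 0},
    {"slide": [0.98,-0.84,0],"dr": [0,0,0],"gripper": 0},
    {"slide": [0.98,-0.84,0],"dr": [0,0,0],"gripper": 0},
    {"slide": [0.98,-0.84,0],"dr": [0,0,0],"gripper": 0},
    {"slide": [0.98,-0.84,0],"dr": [0,0,0],"gripper": 0},
    {"slide": [0.98,-0.84,0],"dr": [0,0,0],"gripper": 0},
    {"slide": [0.98,-0.84,0],"dr": [0,0,0],"gripper": 0},
    {"slide": [0.98,-0.84,0],"dr": [0,0,0],"gripper": 0},
    {"slide": [0.98,-0.84,0],"dr": [0,0,0],"gripper": 0},
    {"slide": [0.98,-0.84,0],"dr": [0,0,0],"gripper": 0},
    {"slide": [0.98,-0.84,0],"dr": [0,0,0],"gripper": 0},
    {"slide": [0.95,-0.84,0],"dr": [0,0,0],"gripper": 0},
    {"slide": [0,0,0],"dr": [0,0,0],"gripper": 0},
    {"slide": [0,0,0],"dr": [0,0,0],"gripper": 0}
  ]
}}

```text
clock: 3.6
ee_pos: [0.6101, 0.0977, 0.1732]
eef_rot: [0.991, 0.136, -0.001, 0.001]
force: [-1.1, -0.9, -0.1]
opening: 0.0006
```

Run:
```python
from h import *
for n in ["side","wrist"]:
    d=snapshot(n);cv2.imwrite(f"pics/{n}1.png",d["img"][:,:,::-1])
s=state();print(s["ee_pos"],s["clock"],s["force"])
```

```text
[0.60985041 0.09726793 0.17358876] 3.7 [0.50018591 0.01028937 0.17372396]
```

View pics/side1.png

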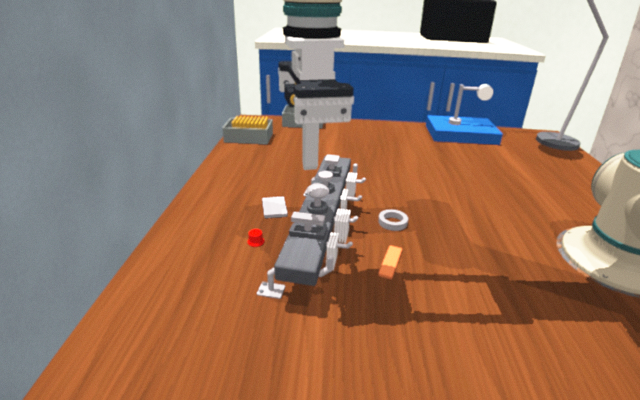

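View pics/wrist1.png

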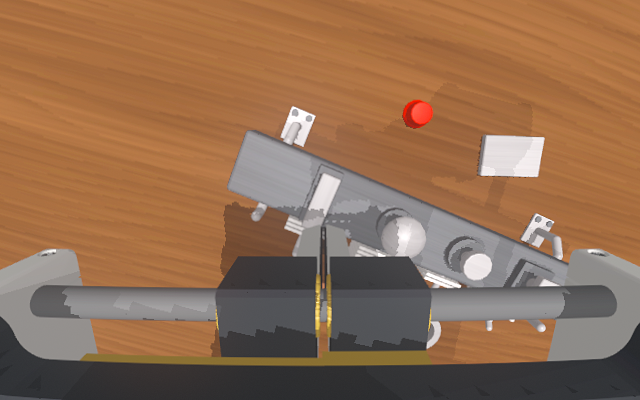

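Run:
```python
from h import *
P=np.array([state()["ee_pos"],[.6105,.1017,.123],[.591,-.0569,.123],[.5812,-.1368,.123]])
for n in ["side","wrist"]:
    d=snapshot(n);r=cv2.Rodrigues(np.array(d["R"]))[0]
    print(n,cv2.projectPoints(P,r,np.array(d["t"]),d["intrinsics"],np.array([d["k1"],0,0,0]))[0][:,0].round(1).tolist())
```

```text
side [[309.2, 185.7], [308.1, 215.2], [325.3, 172.8], [331.8, 156.8]]
wrist [[322.0, 223.6], [317.5, 204.2], [474.8, 267.4], [544.6, 295.4]]
```

Run:
```python
from h import *
P=np.array([state()["ee_pos"],[.6105,.1017,.123],[.591,-.0569,.123],[.5812,-.1368,.123]])
o=[]
for n,(x,y) in [("side",(250,120)),("wrist",(250,150))]:
    d=snapshot(n);r=cv2.Rodrigues(np.array(d["R"]))[0]
    im=cv2.resize(d["img"][:,:,::-1],None,fx=4,fy=4,interpolation=cv2.INTER_CUBIC)
    q=cv2.projectPoints(P,r,np.array(d["t"]),d["intrinsics"],np.array([d["k1"],0,0,0]))[0][:,0]
    for a in q: cv2.circle(im,(int(4*a[0]+2),int(4*a[1]+2)),4,(0,0,255),1)
    o.append(im[4*y:4*y+500,4*x:4*x+400] )
cv2.imwrite("pics/z2.png",np.hstack(o))
```

```text
(no output)
```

View pics/z2.png

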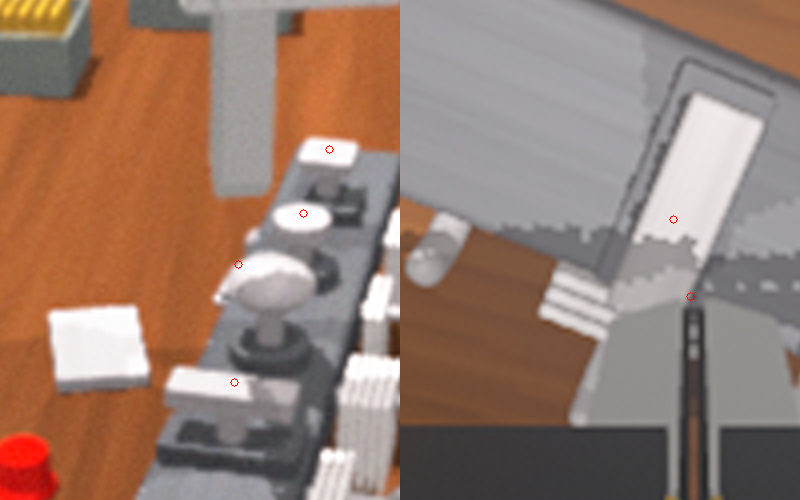

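Run:
```python
from h import *
p=state()["ee_pos"];print(p)
P=np.array([p,p+[0,0,.03],p+[0,0,.1],[.6105,.1017,.123]])
d=snapshot("top");r=cv2.Rodrigues(np.array(d["R"]))[0]
im=cv2.resize(d["img"][:,:,::-1],None,fx=3,fy=3,interpolation=cv2.INTER_CUBIC)
q=cv2.projectPoints(P,r,np.array(d["t"]),d["intrinsics"],np.array([d["k1"],0,0,0]))[0][:,0]
print(q)
for a in q: cv2.circle(im,(int(3*a[0]+1),int(3*a[1]+1)),4,(0,0,255),1)
cv2.imwrite("pics/z3.png",im[240:800,480:1200])
```

```text
[0.61021971 0.09777086 0.17400268]
[[256.03090617 178.46395481]
 [254.19590583 175.63984135]
 [249.19828249 167.94668555]
 [256.23466691 182.55970413]]
```

View pics/z3.png

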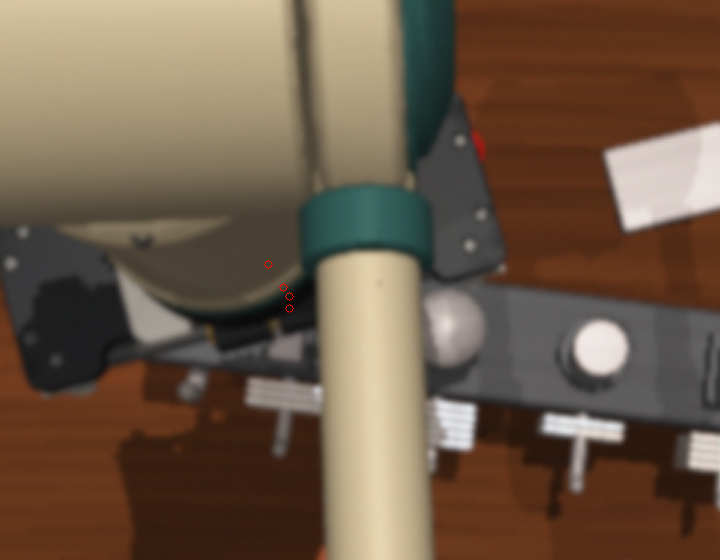

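Run:
```python
from h import *
L=[]
for n,px in [("side",(310.5,167)),("wrist",(322.5,225))]:
    d=snapshot(n); a=ray(d,px,.0);b=ray(d,px,.3);L.append((a,(b-a)/np.linalg.norm(b-a)));
    for z in (.15,.17,.19,.21,.23): print(n,z,ray(d,px,z).round(4))
```

```text
side 0.15 [ 0.6174 -0.0219  0.15  ]
side 0.17 [0.6141 0.0213 0.17  ]
side 0.19 [0.6109 0.0645 0.19  ]
side 0.21 [0.6076 0.1077 0.21  ]
side 0.23 [0.6044 0.1508 0.23  ]
wrist 0.15 [0.602  0.0954 0.15  ]
wrist 0.17 [0.6082 0.0971 0.17  ]
wrist 0.19 [0.6144 0.0988 0.19  ]
wrist 0.21 [0.6206 0.1005 0.21  ]
wrist 0.23 [0.6269 0.1022 0.23  ]
```

Side and wrist views both place the latches where I measured them. They also put the closed fingertip at about z = 0.205, roughly 30 mm above the reported TCP. Since those disagree, I'll centre over the oblong, lower in small steps and go by the force reading.

Call:
{"name": "send_rows", "arguments": {
  "targets": [
    {"slide": [0.07,-0.2,0.4],"dr": [0,0,0],"gripper": 0},
    {"slide": [0,0,0.7],"dr": [0,0,0],"gripper": 0},
    {"slide": [0,0,0.7],"dr": [0,0,0],"gripper": 0},
    {"slide": [0,0,0.4],"dr": [0,0,0],"gripper": 0},
    {"slide": [0,0,0],"dr": [0,0,0],"gripper": 0},
    {"slide": [0,0,0],"dr": [0,0,0],"gripper": 0}
  ]
}}

```text
clock: 4.65
ee_pos: [0.611, 0.1031, 0.1298]
eef_rot: [0.991, 0.136, 0.0, 0.0]
force: [0.7, -0.7, 0.5]
opening: 0.0007
```

Run:
```python
from h import *
s=state();p=s["ee_pos"];print(p,s["force"])
P=np.array([p,[.6105,.1017,.123]])
o=[]
for n,(x,y) in [("side",(250,120)),("wrist",(250,150))]:
    d=snapshot(n);r=cv2.Rodrigues(np.array(d["R"]))[0]
    im=cv2.resize(d["img"][:,:,::-1],None,fx=4,fy=4,interpolation=cv2.INTER_CUBIC)
    q=cv2.projectPoints(P,r,np.array(d["t"]),d["intrinsics"],np.array([d["k1"],0,0,0]))[0][:,0]
    for a in q: cv2.circle(im,(int(4*a[0]+2),int(4*a[1]+2)),4,(0,0,255),1)
    o.append(im[4*y:4*y+500,4*x:4*x+400] )
cv2.imwrite("pics/z4.png",np.hstack(o))
```

```text
[0.61098815 0.10305737 0.12977324] [ 0.70634581 -0.7210198   0.51586028]
```

View pics/z4.png

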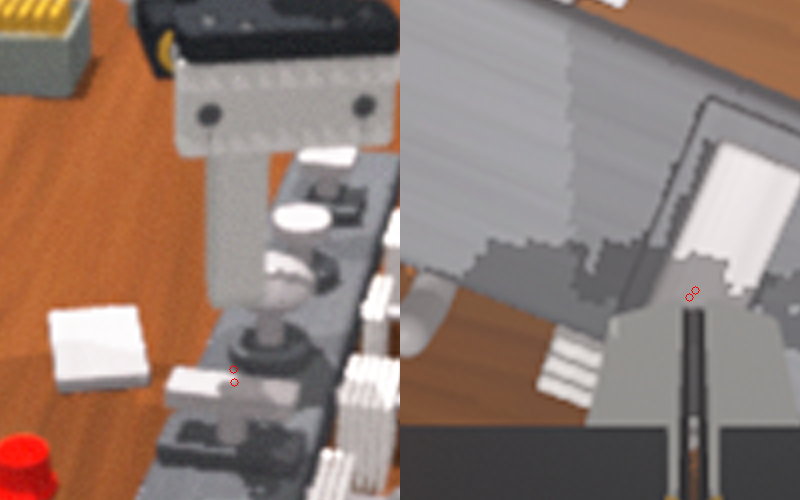

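The side view shows the tip still visibly above the cap, and the force is about zero. I keep lowering carefully.

Call:
{"name": "send_rows", "arguments": {
  "targets": [
    {"slide": [0,0,0.15],"dr": [0,0,0],"gripper": 0},
    {"slide": [0,0,0.15],"dr": [0,0,0],"gripper": 0},
    {"slide": [0,0,0.1],"dr": [0,0,0],"gripper": 0},
    {"slide": [0,0,0],"dr": [0,0,0],"gripper": 0}
  ]
}}

```text
clock: 5.15
ee_pos: [0.6105, 0.1029, 0.1213]
eef_rot: [0.991, 0.136, -0.0, 0.0]
force: [0.3, 1.5, 0.2]
opening: 0.0003
```

Call:
{"name": "send_rows", "arguments": {
  "targets": [
    {"slide": [0,0,0.1],"dr": [0,0,0],"gripper": 0},
    {"slide": [0,0,0.1],"dr": [0,0,0],"gripper": 0},
    {"slide": [0,0,0],"dr": [0,0,0],"gripper": 0}
  ]
}}

```text
clock: 5.45
ee_pos: [0.6106, 0.1029, 0.1174]
eef_rot: [0.991, 0.136, -0.0, 0.0]
force: [0.2, -0.2, -1.0]
opening: 0.0006
```

Call:
{"name": "send_rows", "arguments": {
  "targets": [
    {"slide": [0,0,0.2],"dr": [0,0,0],"gripper": 0},
    {"slide": [0,0,0.2],"dr": [0,0,0],"gripper": 0},
    {"slide": [0,0,0],"dr": [0,0,0],"gripper": 0}
  ]
}}

```text
clock: 5.75
ee_pos: [0.6102, 0.1029, 0.1089]
eef_rot: [0.991, 0.136, -0.001, -0.0]
force: [-0.6, -0.4, 0.3]
opening: 0.0008
```

Call:
{"name": "send_rows", "arguments": {
  "targets": [
    {"slide": [0,0,0.15],"dr": [0,0,0],"gripper": 0},
    {"slide": [0,0,0.15],"dr": [0,0,0],"gripper": 0},
    {"slide": [0,0,0],"dr": [0,0,0],"gripper": 0}
  ]
}}

```text
clock: 6.05
ee_pos: [0.6104, 0.1029, 0.1032]
eef_rot: [0.991, 0.136, -0.001, 0.0]
force: [0.8, -0.6, 0.2]
opening: 0.0005
```

```bash
cat > look.py <<'E'
from h import *
import sys
s=state();p=s["ee_pos"];print(s["clock"],p,s["force"])
P=np.array([p,[.6105,.1017,.123],[.591,-.0569,.123],[.5812,-.1368,.123]])
o=[]
for n,(x,y) in [("side",(250,120)),("wrist",(250,150))]:
    d=snapshot(n);r=cv2.Rodrigues(np.array(d["R"]))[0]
    im=cv2.resize(d["img"][:,:,::-1],None,fx=4,fy=4,interpolation=cv2.INTER_CUBIC)
    q=cv2.projectPoints(P,r,np.array(d["t"]),d["intrinsics"],np.array([d["k1"],0,0,0]))[0][:,0]
    for a in q: cv2.circle(im,(int(4*a[0]+2),int(4*a[1]+2)),4,(0,0,255),1)
    o.append(im[4*y:4*y+500,4*x:4*x+400] )
cv2.imwrite(sys.argv[1],np.hstack(o))
E
python3 look.py pics/z5.png
```

```text
6.05 [0.61043169 0.10289304 0.10317445] [ 0.81666745 -0.56342106  0.2032708 ]
```

View pics/z5.png

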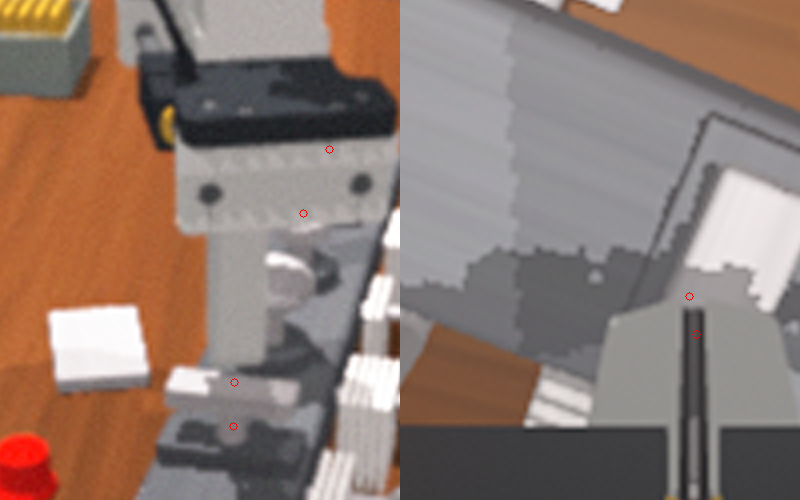

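The tip is now about 9 mm above the oblong cap and centred on it. I continue down until contact.

Call:
{"name": "send_rows", "arguments": {
  "targets": [
    {"slide": [0,0,0.15],"dr": [0,0,0],"gripper": 0},
    {"slide": [0,0,0.15],"dr": [0,0,0],"gripper": 0},
    {"slide": [0,0,0],"dr": [0,0,0],"gripper": 0}
  ]
}}

```text
clock: 6.45
ee_pos: [0.6104, 0.1029, 0.0972]
eef_rot: [0.991, 0.136, -0.001, 0.0]
force: [-0.4, -1.0, 0.2]
opening: 0.0007
```

Call:
{"name": "send_rows", "arguments": {
  "targets": [
    {"slide": [0,0,0.1],"dr": [0,0,0],"gripper": 0},
    {"slide": [0,0,0.1],"dr": [0,0,0],"gripper": 0},
    {"slide": [0,0,0],"dr": [0,0,0],"gripper": 0}
  ]
}}

```text
clock: 6.75
ee_pos: [0.6106, 0.1029, 0.0934]
eef_rot: [0.991, 0.136, -0.0, -0.0]
force: [0.2, -0.6, -0.1]
opening: 0.0003
```

Call:
{"name": "send_rows", "arguments": {
  "targets": [
    {"slide": [0,0,0.1],"dr": [0,0,0],"gripper": 0},
    {"slide": [0,0,0.1],"dr": [0,0,0],"gripper": 0},
    {"slide": [0,0,0],"dr": [0,0,0],"gripper": 0}
  ]
}}

```text
clock: 7.05
ee_pos: [0.6111, 0.1029, 0.0902]
eef_rot: [0.991, 0.136, 0.0, 0.0]
force: [-1.1, 0.3, 2.6]
opening: 0.0002
```

Call:
{"name": "send_rows", "arguments": {
  "targets": [
    {"slide": [0,0,0.1],"dr": [0,0,0],"gripper": 0},
    {"slide": [0,0,0.1],"dr": [0,0,0],"gripper": 0},
    {"slide": [0,0,0],"dr": [0,0,0],"gripper": 0}
  ]
}}

```text
clock: 7.35
ee_pos: [0.6111, 0.103, 0.0863]
eef_rot: [0.991, 0.136, 0.0, 0.0]
force: [-0.3, -0.1, 2.9]
opening: 0.0007
```

Call:
{"name": "send_rows", "arguments": {
  "targets": [
    {"slide": [0,0,0.1],"dr": [0,0,0],"gripper": 0},
    {"slide": [0,0,0.1],"dr": [0,0,0],"gripper": 0},
    {"slide": [0,0,0],"dr": [0,0,0],"gripper": 0}
  ]
}}

```text
clock: 7.65
ee_pos: [0.6111, 0.1029, 0.0821]
eef_rot: [0.991, 0.136, 0.0, 0.0]
force: [-1.0, 0.8, 5.7]
opening: 0.0006
```

Call:
{"name": "send_rows", "arguments": {
  "targets": [
    {"slide": [0,0,0.1],"dr": [0,0,0],"gripper": 0},
    {"slide": [0,0,0.05],"dr": [0,0,0],"gripper": 0},
    {"slide": [0,0,0],"dr": [0,0,0],"gripper": 0}
  ]
}}

```text
clock: 7.95
ee_pos: [0.6111, 0.103, 0.0791]
eef_rot: [0.991, 0.136, 0.0, 0.0]
force: [0.0, -0.2, 5.2]
opening: 0.0006
```

Call:
{"name": "send_rows", "arguments": {
  "targets": [
    {"slide": [0,0,0.1],"dr": [0,0,0],"gripper": 0},
    {"slide": [0,0,0],"dr": [0,0,0],"gripper": 0}
  ]
}}

```text
clock: 8.15
ee_pos: [0.6112, 0.103, 0.0784]
eef_rot: [0.991, 0.136, 0.001, 0.0]
force: [-2.7, 0.1, 10.5]
opening: 0.0006
```

Call:
{"name": "send_rows", "arguments": {
  "targets": [
    {"slide": [0,0,0.1],"dr": [0,0,0],"gripper": 0},
    {"slide": [0,0,0],"dr": [0,0,0],"gripper": 0}
  ]
}}

```text
clock: 8.35
ee_pos: [0.6113, 0.103, 0.0784]
eef_rot: [0.991, 0.136, 0.001, 0.0]
force: [-4.8, -0.2, 18.8]
opening: 0.0003
```

```bash
python3 look.py pics/z6.png
```

```text
8.35 [0.61128257 0.10298397 0.07835064] [-4.83855789 -0.22344092 18.75382163]
```

View pics/z6.png

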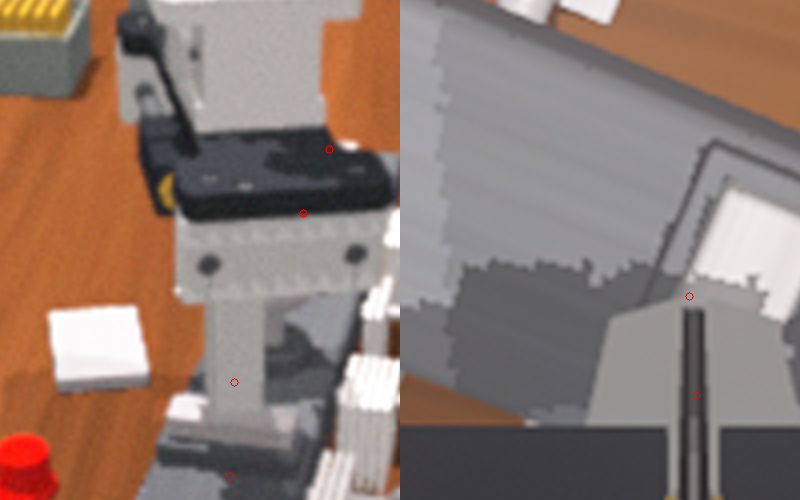

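The oblong stopped hard at reported z = 0.0784 with 19 N. That is about 13 mm of travel, and the picture shows the cap down near its collar, so the tip is 32 mm above the reported TCP. Now I lift well above the dome and move to the square.

Call:
{"name": "send_rows", "arguments": {
  "targets": [
    {"slide": [0,0,-0.6],"dr": [0,0,0],"gripper": 0},
    {"slide": [0,0,-0.9],"dr": [0,0,0],"gripper": 0},
    {"slide": [0,0,-0.9],"dr": [0,0,0],"gripper": 0},
    {"slide": [0,0,-0.9],"dr": [0,0,0],"gripper": 0},
    {"slide": [0,0,0],"dr": [0,0,0],"gripper": 0}
  ]
}}

```text
clock: 8.95
ee_pos: [0.6127, 0.1031, 0.1428]
eef_rot: [0.991, 0.136, 0.002, 0.0]
force: [-0.1, -0.7, -0.2]
opening: 0.0004
```

```bash
python3 look.py pics/z7.png
```

```text
8.95 [0.61266998 0.10308962 0.14277414] [-0.05617347 -0.69574378 -0.2332363 ]
```

View pics/z7.png

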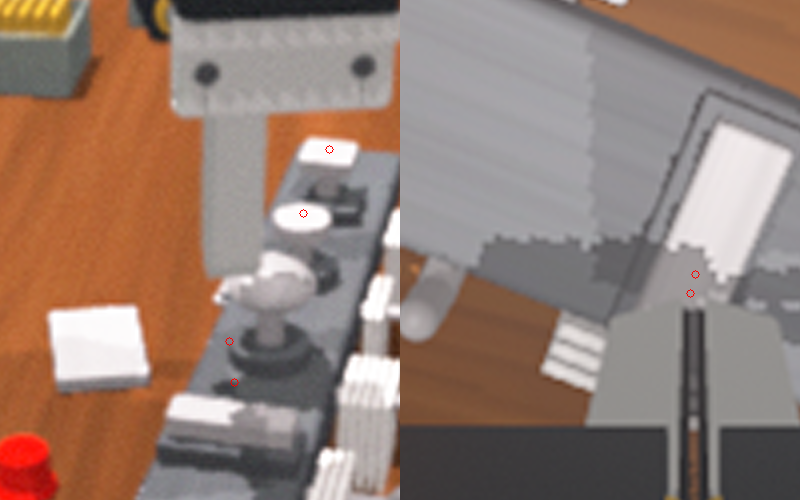

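The oblong cap is clearly down close to its collar, and the dome is up. Moving to the square.

Call:
{"name": "send_rows", "arguments": {
  "targets": [
    {"slide": [-0.4,0.93,0],"dr": [0,0,0],"gripper": 0},
    {"slide": [-0.4,0.93,0],"dr": [0,0,0],"gripper": 0},
    {"slide": [-0.4,0.93,0],"dr": [0,0,0],"gripper": 0},
    {"slide": [-0.4,0.93,0],"dr": [0,0,0],"gripper": 0},
    {"slide": [-0.4,0.93,0],"dr": [0,0,0],"gripper": 0},
    {"slide": [-0.4,0.93,0],"dr": [0,0,0],"gripper": 0},
    {"slide": [-0.4,0.93,0],"dr": [0,0,0],"gripper": 0},
    {"slide": [-0.4,0.93,0],"dr": [0,0,0],"gripper": 0},
    {"slide": [-0.4,0.93,0],"dr": [0,0,0],"gripper": 0},
    {"slide": [-0.4,0.93,0],"dr": [0,0,0],"gripper": 0},
    {"slide": [-0.4,0.93,0],"dr": [0,0,0],"gripper": 0},
    {"slide": [-0.35,0.93,0],"dr": [0,0,0],"gripper": 0},
    {"slide": [0,0,0],"dr": [0,0,0],"gripper": 0},
    {"slide": [0,0,0],"dr": [0,0,0],"gripper": 0}
  ]
}}

```text
clock: 10.45
ee_pos: [0.5788, -0.1371, 0.1395]
eef_rot: [0.991, 0.135, -0.001, -0.001]
force: [0.1, 0.3, 0.4]
opening: 0.0005
```

```bash
python3 look.py pics/z8.png
```

```text
10.45 [ 0.57877927 -0.13707588  0.1394636 ] [0.11280321 0.30037429 0.35778823]
```

View pics/z8.png

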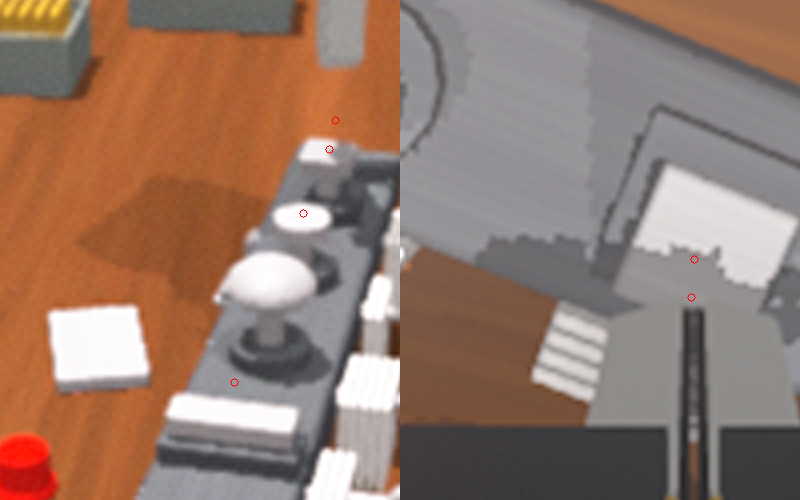

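The finger is above the square, the oblong is down and the dome is up. A small correction toward the centre, then down.

Call:
{"name": "send_rows", "arguments": {
  "targets": [
    {"slide": [0.2,0.1,0.3],"dr": [0,0,0],"gripper": 0},
    {"slide": [0,0,0.7],"dr": [0,0,0],"gripper": 0},
    {"slide": [0,0,0.7],"dr": [0,0,0],"gripper": 0},
    {"slide": [0,0,0.4],"dr": [0,0,0],"gripper": 0},
    {"slide": [0,0,0],"dr": [0,0,0],"gripper": 0},
    {"slide": [0,0,0],"dr": [0,0,0],"gripper": 0}
  ]
}}

```text
clock: 11.15
ee_pos: [0.5842, -0.1382, 0.0988]
eef_rot: [0.991, 0.136, 0.0, 0.0]
force: [0.1, -0.1, -0.3]
opening: 0.0004
```

```bash
python3 look.py pics/z9.png
```

```text
11.15 [ 0.58419586 -0.13816072  0.09881857] [ 0.07147619 -0.06312777 -0.28854494]
```

View pics/z9.png

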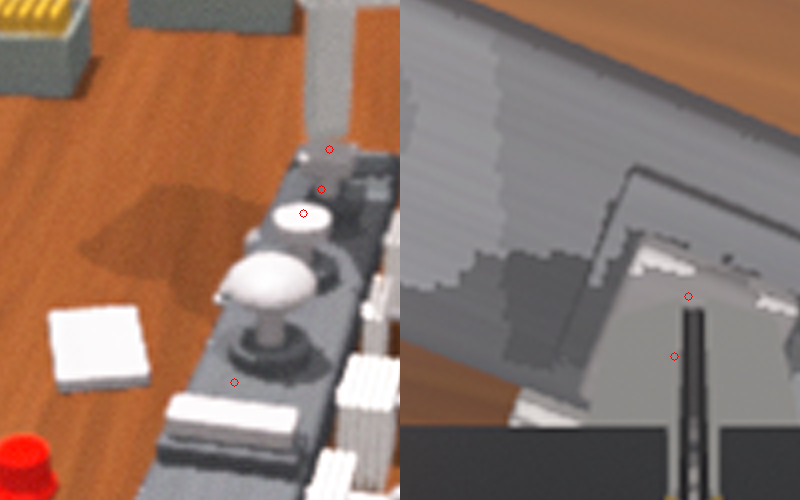

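The finger is centred on the square cap in the side view. Pressing.

Call:
{"name": "send_rows", "arguments": {
  "targets": [
    {"slide": [0,0,0.15],"dr": [0,0,0],"gripper": 0},
    {"slide": [0,0,0.15],"dr": [0,0,0],"gripper": 0},
    {"slide": [0,0,0.15],"dr": [0,0,0],"gripper": 0},
    {"slide": [0,0,0.1],"dr": [0,0,0],"gripper": 0},
    {"slide": [0,0,0.1],"dr": [0,0,0],"gripper": 0},
    {"slide": [0,0,0.1],"dr": [0,0,0],"gripper": 0},
    {"slide": [0,0,0],"dr": [0,0,0],"gripper": 0}
  ]
}}

```text
clock: 11.95
ee_pos: [0.5841, -0.1386, 0.0843]
eef_rot: [0.991, 0.136, 0.0, 0.0]
force: [-0.3, -0.2, 4.3]
opening: 0.0006
```

Call:
{"name": "send_rows", "arguments": {
  "targets": [
    {"slide": [0,0,0.1],"dr": [0,0,0],"gripper": 0},
    {"slide": [0,0,0.1],"dr": [0,0,0],"gripper": 0},
    {"slide": [0,0,0.1],"dr": [0,0,0],"gripper": 0},
    {"slide": [0,0,0.1],"dr": [0,0,0],"gripper": 0},
    {"slide": [0,0,0],"dr": [0,0,0],"gripper": 0},
    {"slide": [0,0,0],"dr": [0,0,0],"gripper": 0}
  ]
}}

```text
clock: 12.55
ee_pos: [0.5843, -0.1386, 0.0784]
eef_rot: [0.991, 0.136, 0.001, 0.001]
force: [-3.0, 1.0, 15.0]
opening: 0.0003
```

Hard stop again at 0.0784 with 15 N, so the square is home. Now I lift.

Call:
{"name": "send_rows", "arguments": {
  "targets": [
    {"slide": [0,0,-0.6],"dr": [0,0,0],"gripper": 0},
    {"slide": [0,0,-0.8],"dr": [0,0,0],"gripper": 0},
    {"slide": [0,0,-0.8],"dr": [0,0,0],"gripper": 0},
    {"slide": [0,0,-0.6],"dr": [0,0,0],"gripper": 0},
    {"slide": [0,0,0],"dr": [0,0,0],"gripper": 0},
    {"slide": [0,0,0],"dr": [0,0,0],"gripper": 0}
  ]
}}

```text
clock: 13.15
ee_pos: [0.5837, -0.1384, 0.1315]
eef_rot: [0.991, 0.136, -0.0, -0.0]
force: [-0.8, 0.4, -0.1]
opening: 0.0007
```

Call:
{"name": "send_rows", "arguments": {
  "targets": [
    {"slide": [0.3,-0.75,0],"dr": [0,0,0],"gripper": 0},
    {"slide": [0.3,-0.75,0],"dr": [0,0,0],"gripper": 0},
    {"slide": [0.3,-0.75,0],"dr": [0,0,0],"gripper": 0},
    {"slide": [0.3,-0.75,0],"dr": [0,0,0],"gripper": 0},
    {"slide": [0.3,-0.75,0],"dr": [0,0,0],"gripper": 0},
    {"slide": [0,0,0],"dr": [0,0,0],"gripper": 0},
    {"slide": [0,0,0],"dr": [0,0,0],"gripper": 0}
  ]
}}

```text
clock: 13.85
ee_pos: [0.5927, -0.0576, 0.1318]
eef_rot: [0.991, 0.137, -0.0, 0.0]
force: [-0.3, -0.0, 0.5]
opening: 0.0005
```

```bash
python3 look.py pics/z10.png
```

```text
13.85 [ 0.59266111 -0.05764206  0.13179663] [-0.30143698 -0.04334796  0.5043735 ]
```

View pics/z10.png

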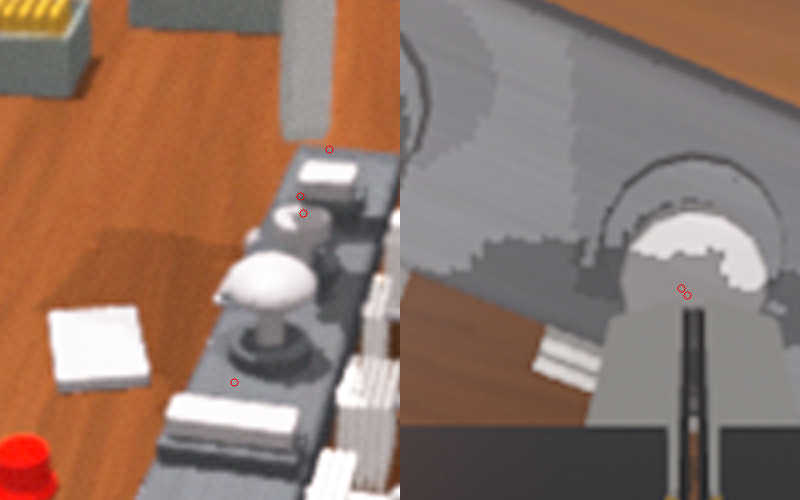

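The square is down and stays, and the finger is above the round. Lowering and pressing.

Call:
{"name": "send_rows", "arguments": {
  "targets": [
    {"slide": [0,0,0.3],"dr": [0,0,0],"gripper": 0},
    {"slide": [0,0,0.6],"dr": [0,0,0],"gripper": 0},
    {"slide": [0,0,0.6],"dr": [0,0,0],"gripper": 0},
    {"slide": [0,0,0.3],"dr": [0,0,0],"gripper": 0},
    {"slide": [0,0,0],"dr": [0,0,0],"gripper": 0},
    {"slide": [0,0,0],"dr": [0,0,0],"gripper": 0}
  ]
}}

```text
clock: 14.55
ee_pos: [0.5926, -0.0582, 0.0955]
eef_rot: [0.991, 0.136, -0.0, -0.0]
force: [-0.7, -0.4, -0.2]
opening: 0.0004
```

Call:
{"name": "send_rows", "arguments": {
  "targets": [
    {"slide": [0,0,0.1],"dr": [0,0,0],"gripper": 0},
    {"slide": [0,0,0.1],"dr": [0,0,0],"gripper": 0},
    {"slide": [0,0,0.1],"dr": [0,0,0],"gripper": 0},
    {"slide": [0,0,0.1],"dr": [0,0,0],"gripper": 0},
    {"slide": [0,0,0.1],"dr": [0,0,0],"gripper": 0},
    {"slide": [0,0,0],"dr": [0,0,0],"gripper": 0}
  ]
}}

```text
clock: 15.15
ee_pos: [0.5929, -0.0581, 0.0865]
eef_rot: [0.991, 0.136, 0.001, 0.0]
force: [-0.7, -0.5, 3.9]
opening: 0.0006
```

Call:
{"name": "send_rows", "arguments": {
  "targets": [
    {"slide": [0,0,0.1],"dr": [0,0,0],"gripper": 0},
    {"slide": [0,0,0.1],"dr": [0,0,0],"gripper": 0},
    {"slide": [0,0,0.1],"dr": [0,0,0],"gripper": 0},
    {"slide": [0,0,0.1],"dr": [0,0,0],"gripper": 0},
    {"slide": [0,0,0.1],"dr": [0,0,0],"gripper": 0},
    {"slide": [0,0,0],"dr": [0,0,0],"gripper": 0},
    {"slide": [0,0,0],"dr": [0,0,0],"gripper": 0}
  ]
}}

```text
clock: 15.85
ee_pos: [0.593, -0.0582, 0.0784]
eef_rot: [0.991, 0.136, 0.001, 0.0]
force: [-3.6, 0.5, 13.8]
opening: 0.0002
```

The round is home at 0.0784 with 14 N. Lifting, then withdrawing along the robot's +tool-y side, at a height above everything.

Call:
{"name": "send_rows", "arguments": {
  "targets": [
    {"slide": [0,0,-0.6],"dr": [0,0,0],"gripper": 0},
    {"slide": [0,0,-0.9],"dr": [0,0,0],"gripper": 0},
    {"slide": [0,0,-0.9],"dr": [0,0,0],"gripper": 0},
    {"slide": [0,0,-0.9],"dr": [0,0,0],"gripper": 0},
    {"slide": [0,0,-0.9],"dr": [0,0,0],"gripper": 0},
    {"slide": [-0.3,0.9,-0.3],"dr": [0,0,0],"gripper": 0},
    {"slide": [-0.3,0.9,0],"dr": [0,0,0],"gripper": 0},
    {"slide": [-0.3,0.9,0],"dr": [0,0,0],"gripper": 0},
    {"slide": [-0.3,0.9,0],"dr": [0,0,0],"gripper": 0},
    {"slide": [-0.3,0.9,0],"dr": [0,0,0],"gripper": 0},
    {"slide": [-0.3,0.9,0],"dr": [0,0,0],"gripper": 0},
    {"slide": [-0.3,0.9,0],"dr": [0,0,0],"gripper": 0},
    {"slide": [-0.3,0.9,0],"dr": [0,0,0],"gripper": 0},
    {"slide": [-0.3,0.9,0],"dr": [0,0,0],"gripper": 0},
    {"slide": [-0.3,0.9,0],"dr": [0,0,0],"gripper": 0},
    {"slide": [-0.3,0.9,0],"dr": [0,0,0],"gripper": 0},
    {"slide": [-0.3,0.9,0],"dr": [0,0,0],"gripper": 0},
    {"slide": [0,0,0],"dr": [0,0,0],"gripper": 0},
    {"slide": [0,0,0],"dr": [0,0,0],"gripper": 0},
    {"slide": [0,0,0],"dr": [0,0,0],"gripper": 0}
  ]
}}

```text
clock: 17.85
ee_pos: [0.5814, -0.2848, 0.1657]
eef_rot: [0.991, 0.136, -0.0, -0.0]
force: [-0.1, -1.3, 0.4]
opening: 0.0005
```

```bash
python3 look.py pics/z11.png
python3 - <<'E'
from h import *
a=cv2.imread("pics/top0.png");b=snapshot("top")["img"][:,:,::-1];cv2.imwrite("pics/top2.png",np.vstack([a[90:330,190:480],b[90:330,190:480]]))
E
```

```text
17.85 [ 0.5813999  -0.28477084  0.16570797] [-0.09978815 -1.29663034  0.42684583]
```

View pics/z11.png

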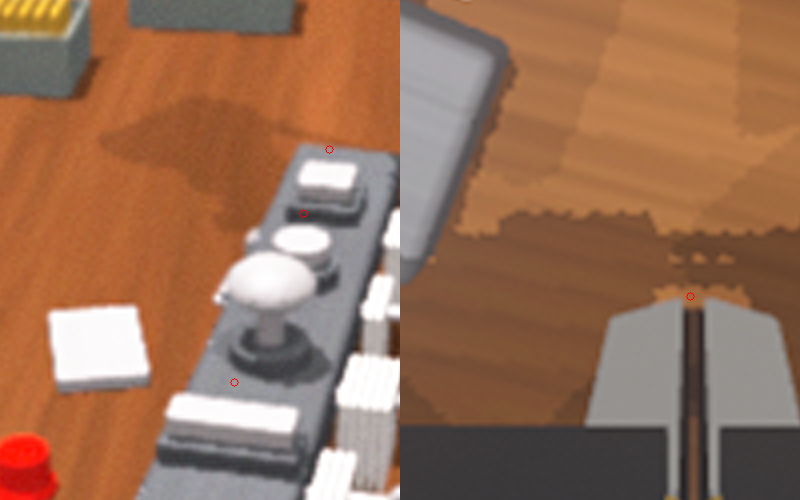

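View pics/top2.png

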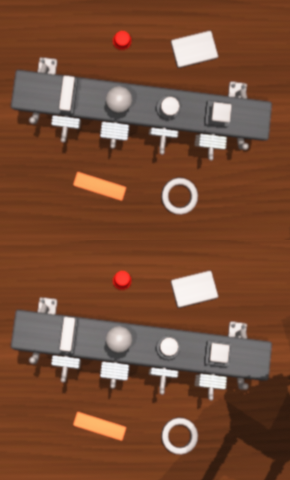

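The three latches are down, the dome is up, the loose pieces are unmoved and the hand is clear.

```bash
python3 -c "
from station import *
print(job_done(),state()['clock'])"
```

```text
the job is handed in; nothing more can be done
the job is handed in; nothing more can be done
```

I pressed the oblong, then the square, then the round latch with the closed fingers, and the job is handed in (no verdict is reported). Each latch ended on a hard stop at the same reported height, 0.0784 m, with 14–19 N.

**Last checks:**
- **Latches and dome:** the side view shows all three caps down on their collars and the dome up.
- **Loose pieces:** in the top view, the gauge plate, cap, race and busbar look unmoved against the first picture.
- **Hand:** it was clear of everything at about 17.9 s, with the force near zero (about 1.3 N).

**Disagreements:**
- **Fingertip height:** the closed fingertips were really about 32 mm above the reported TCP. The side and wrist pictures showed this, and the contact and stop heights confirmed it. I lowered by force and pictures rather than by the reported height.
- **Wrist camera:** it placed the caps about 4–5 mm off from the top and side cameras, which the caps' size allowed for.

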